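# Dock a slide carrier on its two dowels and plug it in

### The job

The plug slide on the warming dock has been left shut over the bed: draw it back until it clicks open, set the slide carrier flat on the dock with both dowels through its two holes and its socket towards the plug, then push the plug slide fully home into the carrier's socket. Keep the carrier level, since it carries glass slides, and leave the things around it where they are.

Things in the scene. Friction and masses are not known exactly. Their poses are not given: they have to be found in the camera images.
- dock: Fixed low grey dock. Origin at the worktop under its bed's centre. Bed: flat, 116 (x) by 156 (y) mm, top 20 mm above the worktop, with two steel dowels. From the bed's -y end a 70 mm wide guide with two low rails runs to y = -160 mm; the black plug slide rides in it along the dock's y.
- bed (a point): Centre of the dock's bed, on its top face, 20 mm above the worktop; axes as the dock's.
- dowel_a (a point): Foot of dowel A, on the bed at x = +34, y = +52 mm from its centre: steel, 10 mm diameter, 28 mm tall, the top 9 mm tapering to 4 mm.
- dowel_b (a point): Foot of dowel B, same dowel, on the bed at x = -34, y = -40 mm from its centre.
- carrier: Loose slide carrier, 0.35 kg, flat on the worktop: aluminium plate 96 (x) by 140 (y) by 8 mm with two holes, two glass slides on top, a black grip in the middle and a grey socket at the -y end. Origin: centre of its underside. Its place: origin on the bed's centre, axes as the dock's; it starts turned less than 0.8 rad from that.
- hole_a (a point): Centre, at the underside, of the carrier's round through hole, 13 mm diameter, at x = +34, y = +52 mm; goes over dowel A.
- hole_b (a point): Centre, at the underside, of the carrier's slot, 13 mm (x) by 18 mm (y), at x = -34, y = -40 mm; goes over dowel B.
- grip (a point): Middle of the top face of the carrier's flat-sided upright grip: 14 mm thick (carrier x), 70 mm long (carrier y), top 48 mm above the underside, rising 40 mm from the plate.
- socket (a point): Middle of the mouth of the carrier's socket, at y = -70 mm, 18 mm above the underside: grey housing 46 mm wide, 24 mm long (y), top 32 mm above the underside; pocket 34 mm wide, 20 mm high, open to -y.
- plug_slide (a joint): Black plug slide, m: 0 = home (its nose reaches 12 mm over the carrier's place and blocks it, or sits in a docked carrier's socket), 0.030 = fully drawn back along the dock's -y, clear of the carrier. A sprung detent resists with about 8 N at first, less towards mid-travel, then snaps it to the nearer end, where it stays.
- plug_tab (a point): Middle of the top edge of the slide's upright tab (moves with the slide; y = -112 mm on the dock at value 0): 44 mm wide (dock x), 12 mm thick (dock y), top 86 mm above the worktop, 40 mm above the slide's block. The block reaches 38 mm from the tab's middle towards the bed, the nose 16 mm further. Push the tab from either side or pinch it.
- dropper_bottle: Bystander: brown dropper bottle, 34 mm wide, 102 mm tall, standing; origin at its foot.
- tissue_pack: Bystander: flat white and blue pack, 62 x 85 x 12 mm; origin at its underside.
- yellow_cup: Bystander: clear sample cup with a yellow lid, 58 mm wide, 63 mm tall; origin at its foot.
There are look-alikes about, which are no part of the job. Leave any orange look-alike of the carrier alone.

How it is judged:
By the outcome, as a careful person would: the job done as asked, in the order asked, and still so for the second after the job is handed in, with the robot touching nothing.
It also fails if it takes over 69 s, if anything falls off the work surface, if the arm or the gripper's body presses on something with over 40 N, if the wrist force passes 120 N, or if a joint passes its speed limit or range.

### The arm

A 6-joint arm with a two-finger parallel gripper is mounted at the origin on a cart in front of the work surface, level with it; the furniture and walls round the work are solid. World frame = base frame: x ahead of the robot, y to its left, z up, the work surface at z = 0. Lengths are in m, angles in rad, forces in N, time in s.
With the tool pointing down it reaches from about 0.25 to 0.725 m from the base axis. Payload 4 kg.
Tool frame: the origin (TCP) lies midway between the tips of the shut fingers; the grasp point (between the pads) lies 19 mm behind it; z points along the fingers, y is the line along which they close (so a half turn about z gives the same grasp; the last joint's range is limited). The gripper opens to 85 mm and grips with 20 to 120 N. Pads are 22 mm wide; open, the fingers measure 114 mm over their backs; the gripper's body (76 mm by 85 mm) begins 54 mm behind the grasp point. The pads swing forward as they close: fully open they stand 13 mm farther back than shut.
Start: joints at [-1.227, 0.241, 0.005, 1.335, 0, 1.571], TCP at [0.169, -0.471, 0.21] pointing down, gripper open.
Joint ranges: [-2.72, 2.72], [-1.05, 1.87], [-1.09, 1.28], [-1.99, 2.15], [-1.42, 1.44], [-3.14, 3.14]. Speed limits (rad/s): [2.79, 2.79, 3.14, 3.14, 3.14, 3.14].

### API

Orientations are given as a unit quaternion [x, y, z, w].
In Python, from workcell import bot gives the robot as it stands.
- The arm moves only by the tool move_arm, never from a script. Its argument "motion" is a list of rows, each an object of numbers: "x", "y", "z": the shift along the tool's x, y, z in cm; "yaw": the turn about the tool's z in degrees. A call has 1 to 20 rows; each row is the pose to reach, as a shift and turn from the pose commanded when the call began, along the tool's axes at that moment; what a row does not reach only later rows make up. A row lasts 1/8 s, in which the tool goes at most 62.5 mm and 10.7 degrees, less where a joint would pass 70% of its speed; a pose out of reach is approached as far as the arm can. A call with a gripper value outside its range is refused whole. "gripper" is the opening, from -1 (shut) to 1 (fully open), set as the call begins (left out, the last holds). The fingers move at their own pace and stop on an object; the grip force is fixed at half the most. Time passes only in rows, so rows that repeat a pose let the fingers close. It gives the time, the measured TCP pose, the force, the opening and the grip force at its end, in the units of the state.
- bot.get_obs(): the state, without advancing time (a new reading comes with each control period).
- bot.camera(name): name is "side" or "top"; returns the picture (384x512x3 uint8, blue, green, red); there is no depth.
- bot.camera_model(name): a dict with "K" (3x3 intrinsics, pixels), "world_from_camera" (4x4, takes a point from camera to world coordinates). Camera axes: x right, y down, z forward; pixel columns grow to the right and rows downward; lengths in m; the calibration is good to about 2 mm. A picture is of the moment at which its call begins. camera_model takes no time and is no camera call.
- bot.job_done(): hands the job in; it is judged then, once.
Trained networks look in the newest picture that a camera, given by its name, has taken for a name from the list of things; names that differ only in an ending like _2 or _b are one class to them, and where a whole thing is asked for, a point or a joint stands for the part that bears it (a point fixed in the world has none). Each returns a list of dicts, best first, with "score" (0 to 1); they miss things now and then, are a little off and sometimes report something else, mostly with a low value. They report only what shows in the picture. A call takes as long as a camera call. They do not tell look-alikes from the thing itself.
- bot.cut_out(camera, name): "mask" (384x512 bool, what is visible of it) and "centre" ([row, column] in pixels, amid what is visible of it).
The state is a dict: "clock": time; "joint_pos": joint angles; "joint_vel": joint speeds; "tau": joint torques, N m; "eef_pos": TCP position; "tool_rot": TCP orientation; "ft_force": force on the tool from outside, world axes, zero at the start; "ft_torque": the same for the moment, N m; "grip_width": finger opening in m; "grasp_force": force on a finger pad.
Only numpy, scipy, OpenCV 4.12 (cv2) and the standard library are available. Lean on these libraries where they do the work, as an engineer would, in place of code of your own. Each camera call takes 0.05 s, during which the arm holds its last target. There are 200 camera calls.

## Working session

There is one attempt and no reset: what is moved stays moved. The work goes in short steps, Python scripts to look and compute and a tool call to move; the robot and the scene stay as the last step left them, time stands still between calls to the robot, and variables do not carry over. Pictures are saved under pics/ and viewed, at most 10 in all, crops included, and the job is handed in when it is done.

Besides the shell and the picture viewer there is one more tool, called as name(argument=value, ...) on one line, values as JSON. move_arm: Moves the arm, as the interface text tells. Its arguments: {"type":"object","properties":{"motion":{"type":"array"},"gripper":{"type":"number"}},"required":["motion"]}

```bash
mkdir -p pics; ls; python3 - <<'E'
from workcell import bot
import cv2,numpy as np
for n in("top","side"):
    im=bot.camera(n); cv2.imwrite(f"pics/{n}0.png",im)
    m=bot.camera_model(n); print(n,m["K"],np.round(m["world_from_camera"],3))
    for t in("dock","carrier","grip","plug_tab","hole_a","hole_b","socket","dowel_a","dropper_bottle","tissue_pack","yellow_cup"):
        try: print(t,[(round(d["score"],2),np.round(d["centre"]).tolist(),int(d["mask"].sum())) for d in bot.cut_out(n,t)[:3]])
        except Exception as e: print(t,e)
o=bot.get_obs(); print(o["clock"],o["eef_pos"],o["tool_rot"])
E
```

```text
pics
top [[396.95849982   0.         258.10026008]
 [  0.         396.95849982 187.41017678]
 [  0.           0.           1.        ]] [[ 9.000e-03 -9.830e-01  1.850e-01  3.640e-01]
 [-1.000e+00 -9.000e-03 -1.000e-03 -1.800e-02]
 [ 3.000e-03 -1.850e-01 -9.830e-01  1.063e+00]
 [ 0.000e+00  0.000e+00  0.000e+00  1.000e+00]]
dock [(0.93, [223.0, 190.0], 3531)]
carrier [(0.93, [232.0, 299.0], 1929), (0.8, [232.0, 375.0], 1973), (0.27, [163.0, 166.0], 744)]
grip [(0.75, [229.0, 373.0], 1970), (0.61, [229.0, 296.0], 1994), (0.39, [156.0, 286.0], 420)]
plug_tab [(0.65, [222.0, 214.0], 359)]
hole_a [(0.94, [231.0, 297.0], 1929), (0.8, [230.0, 376.0], 2073)]
hole_b [(0.94, [231.0, 297.0], 1929), (0.8, [230.0, 376.0], 2073)]
socket [(0.98, [228.0, 375.0], 1924), (0.73, [229.0, 297.0], 1894)]
dowel_a [(0.77, [224.0, 190.0], 3446), (0.34, [161.0, 288.0], 427)]
dropper_bottle [(0.69, [161.0, 212.0], 172)]
tissue_pack [(0.84, [162.0, 166.0], 770), (0.32, [157.0, 286.0], 428), (0.21, [223.0, 188.0], 3470)]
yellow_cup [(0.59, [158.0, 285.0], 415), (0.59, [233.0, 296.0], 1885), (0.46, [222.0, 189.0]
[... 375 characters left out ...]
9, [186.0, 263.0], 153)]
grip [(0.72, [251.0, 226.0], 1557), (0.65, [302.0, 247.0], 2819), (0.56, [195.0, 220.0], 386)]
plug_tab [(0.61, [194.0, 218.0], 413)]
hole_a [(0.95, [252.0, 226.0], 1524), (0.73, [299.0, 250.0], 2908), (0.32, [200.0, 215.0], 1334)]
hole_b [(0.95, [252.0, 226.0], 1524), (0.73, [299.0, 250.0], 2908), (0.32, [200.0, 215.0], 1334)]
socket [(0.57, [246.0, 227.0], 1495), (0.57, [300.0, 250.0], 2824)]
dowel_a [(0.66, [203.0, 218.0], 1279)]
dropper_bottle []
tissue_pack [(0.46, [186.0, 264.0], 190)]
yellow_cup [(0.83, [222.0, 305.0], 681), (0.68, [250.0, 228.0], 1490)]
1.2 [ 0.16853089 -0.47074425  0.20972391] [ 9.85262792e-01  1.71047451e-01 -3.42943775e-07  9.99386965e-06]
```

```bash
python3 - <<'E'
import cv2
a=cv2.imread("pics/top0.png")[120:300,110:430]; cv2.imwrite("pics/top0c.png",cv2.resize(a,None,fx=2.5,fy=2.5,interpolation=cv2.INTER_CUBIC))
a=cv2.imread("pics/side0.png")[130:370,120:380]; cv2.imwrite("pics/side0c.png",cv2.resize(a,None,fx=2.5,fy=2.5,interpolation=cv2.INTER_CUBIC))
E
```

```text
(no output)
```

View pics/top0c.png

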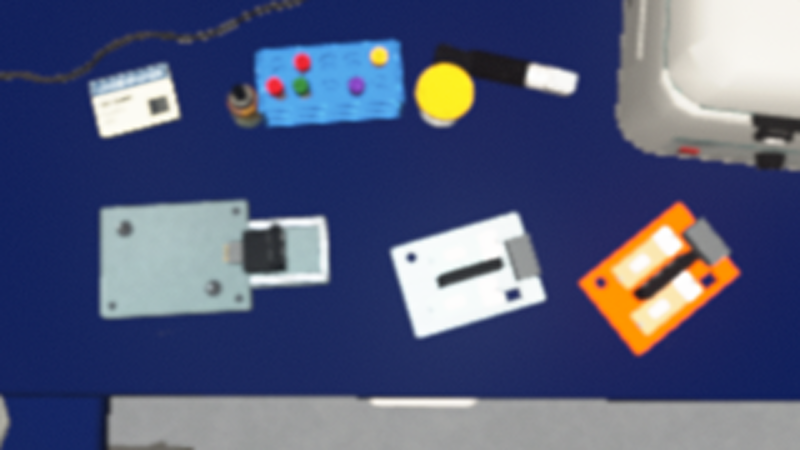

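View pics/side0c.png

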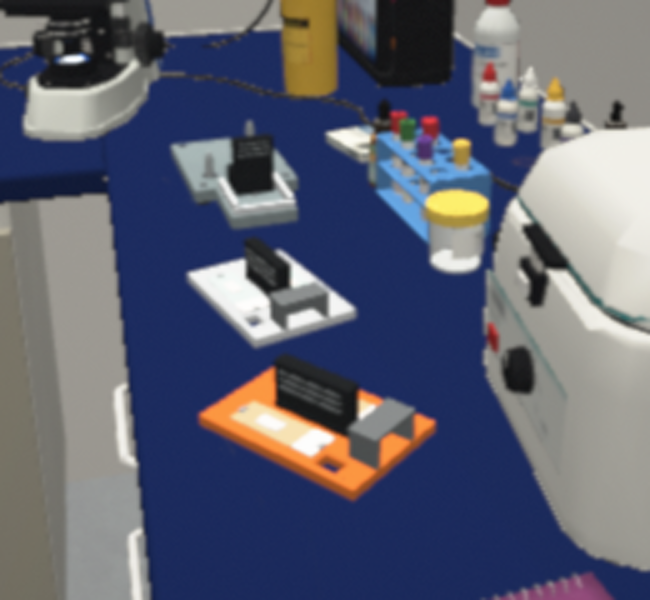

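The top crop shows the dock at the left: bed (100-250, 200-318), plug tab at (270,250), dowels at (125,228) and (213,288). The silver carrier is at (468,275) with its socket to the right, and the orange look-alike is at (660,280). The side crop agrees. Next I fit poses by silhouette.

```bash
cat > fit.py <<'E'
import cv2,numpy as np
from scipy.optimize import minimize
from workcell import bot
S=4
def proj(cam,P):
    m=bot.camera_model(cam); T=np.linalg.inv(m["world_from_camera"]); P=np.atleast_2d(P)
    q=(P@T[:3,:3].T+T[:3,3])@np.array(m["K"]).T; return q[:,:2]/q[:,2:]
def box(x0,x1,y0,y1,z0,z1): return np.array([[x,y,z] for x in(x0,x1) for y in(y0,y1) for z in(z0,z1)])/1000
def place(P,p,z=0):
    c,s=np.cos(p[2]),np.sin(p[2]); return P@np.array([[c,s,0],[-s,c,0],[0,0,1]])+[p[0],p[1],z]
CAR=[box(-48,48,-70,70,0,8),box(-7,7,-35,35,8,48),box(-23,23,-70,-46,8,32)]
BED=[box(-58,58,-78,78,0,20)]
def render(cam,boxes,p,z=0):
    a=np.zeros((384*S,512*S),np.uint8)
    for b in boxes:
        q=proj(cam,place(b,p,z)); h=cv2.convexHull(np.round((q+.5)*S*16).astype(np.int32))
        cv2.fillConvexPoly(a,h,255,shift=4)
    return cv2.resize(a,(512,384),interpolation=cv2.INTER_AREA)/255.
def fit(masks,boxes,p0,z=0):
    # masks: list of (cam, soft mask, weight)
    f=lambda v:sum((w*(render(c,boxes,v/[1000,1000,100],z)-m)**2).sum() for c,m,w in masks)
    v0=np.array(p0)*[1000,1000,100]
    for st in (8,2):
        sim=np.vstack([v0]+[v0+st*e for e in np.eye(3)])
        r=minimize(f,v0,method="Nelder-Mead",options=dict(initial_simplex=sim,xatol=.02,fatol=.02)); v0=r.x
    return r.x/[1000,1000,100],r.fun
def ground(cam,rc,z=0):
    m=bot.camera_model(cam); W=np.array(m["world_from_camera"]); d=W[:3,:3]@np.linalg.solve(m["K"],[rc[1],rc[0],1])
    return (W[:3,3]+d*(z-W[2,3])/d[2])
E
python3 - <<'E'
from fit import *
def near(cam,im,rc,z,r):
    R=im[:,:,2].astype(float)
    yy,xx=np.mgrid[:384,:512]; return R,yy,xx
top=cv2.imread("pics/top0.png"); side=cv2.imread("pics/side0.png")
print("vals", top[232,290],top[250,250],top[232,160],top[200,175])
# filled foreground by red channel, soft
def soft(im,seed,lo=30,hi=100,grow=3):
    fg=(im[:,:,2]>55).astype(np.uint8); fg=cv2.morphologyEx(fg,cv2.MORPH_CLOSE,np.ones((3,3)))
    n,l=cv2.connectedComponents(fg); m=(l==l[seed]).astype(np.uint8)
    c,_=cv2.findContours(m,cv2.RETR_EXTERNAL,cv2.CHAIN_APPROX_NONE); cv2.drawContours(m,c,-1,1,-1); return m.astype(float)
mt=soft(top,(245,283)); ms=soft(side,(247,205))
print(mt.sum(),ms.sum())
p0=list(ground("top",(232,297),.004)[:2])+[0.25]
one=np.ones((384,512))
for M in([("top",mt,one)],[("side",ms,one)],[("top",mt,one),("side",ms,one)]): print("car",*fit(M,CAR,p0))
md=soft(top,(235,165)); print(md.sum())
w=one.copy(); w[:,:][205:236,207:250]=0
w[:, 211:][:]=np.where(np.arange(384)[:,None]*0+ (np.arange(211,512)>212),0,1)
q0=list(ground("top",(223,180),.02)[:2])+[0.05]
print("dock",*fit([("top",md,w)],BED,q0))
E
```

```text
vals [76 73 71] [98 44 31] [195 195 171] [102  54  42]
2243.0 1583.0
car [ 0.45260867 -0.12175627  0.30101682] 235.13479430988082
car [ 0.44930819 -0.1250627   0.28417488] 257.3920953479431
car [ 0.4496167  -0.12485603  0.29425763] 500.63207996924257
3704.0
dock [0.46425545 0.18974746 0.06390884] 104.6319569396386
```

```bash
python3 - <<'E'
from fit import *
top=cv2.imread("pics/top0.png"); side=cv2.imread("pics/side0.png"); one=np.ones((384,512))
def run(name,cam,im,boxes,p0,bg,fgv,excl):
    R=im[:,:,2].astype(float); a=np.clip((R-bg)/(fgv-bg),0,1)
    p=np.array(p0)
    for k in range(3):
        r=render(cam,boxes,p)
        roi=cv2.dilate(r,np.ones((13,13)))>0
        inner=cv2.erode(r,np.ones((9,9)))>.99
        w=roi.astype(float); m=np.where(inner,1,a)
        e=cv2.dilate(render(cam,excl,p),np.ones((9,9)))>0; w[e]=0
        p,f=fit([(cam,m,w)],boxes,p)
    print(name,cam,np.round(p,4),round(f,1),m.sum()); return p
bgt=lambda im,r,c:np.median(im[r-4:r+4,c-4:c+4,2])
pc=run("car","top",top,CAR[:1],[.4526,-.1218,.29],38,200,[CAR[2],CAR[1]])
ps=run("car","side",side,CAR[:1],[.4496,-.1248,.29],np.percentile(side[250:300,170:185,2],50),200,[CAR[2],CAR[1]])
pd=run("dock","top",top,BED,[.464,.19,.064],38,165,[box(-40,40,-165,-70,0,30)])
pds=run("dock","side",side,BED,[.464,.19,.064],38,165,[box(-40,40,-165,-70,0,90),box(28,40,46,58,20,48)])
ov=top.copy()
up=cv2.resize(ov,None,fx=4,fy=4,interpolation=cv2.INTER_CUBIC)
def dr(up,cam,bx,p,col):
    for b in bx:
        q=np.round((proj(cam,place(b,p))+.5)*4).astype(int)
        for i in range(8):
            for j in range(i):
                if (b[i]!=b[j]).sum()==1: cv2.line(up,tuple(map(int,q[i])),tuple(map(int,q[j])),col,1)
DW=[box(29,39,47,57,20,48),box(-39,-29,-45,-35,20,48),box(-22,22,-118,-106,46,86)]
dr(up,"top",CAR,pc,(0,0,255));dr(up,"top",BED+DW,pd,(0,0,255))
us=cv2.resize(side,None,fx=4,fy=4,interpolation=cv2.INTER_CUBIC)
dr(us,"side",CAR,ps,(0,0,255));dr(us,"side",BED+DW,pds,(0,0,255));dr(us,"side",BED+DW,pd,(0,255,0));dr(us,"side",CAR,pc,(0,255,0))
cv2.imwrite("pics/ov1.png",up[190*4:268*4,145*4:335*4]);cv2.imwrite("pics/ov2.png",us[175*4:275*4,180*4:290*4])
E
```

```text
car top [ 0.4509 -0.1203  0.293 ] 43.4 71757.6049382716Traceback (most recent call last):
  File "<stdin>", line 16, in <module>
  File "<stdin>", line 12, in run
  File "fit.py", line 25, in fit
    r=minimize(f,v0,method="Nelder-Mead",options=dict(initial_simplex=sim,xatol=.02,fatol=.02)); v0=r.x
    res = _minimize_neldermead(fun, x0, args, callback, bounds=bounds,
                               **options)
    fxr = func(xr)
    fx = function(np.copy(x), *(wrapper_args + args))
  File "fit.py", line 21, in <lambda>
    f=lambda v:sum((w*(render(c,boxes,v/[1000,1000,100],z)-m)**2).sum() for c,m,w in masks)
               ~~~^^^^^^^^^^^^^^^^^^^^^^^^^^^^^^^^^^^^^^^^^^^^^^^^^^^^^^^^^^^^^^^^^^^^^^^^^
  File "fit.py", line 21, in <genexpr>
    f=lambda v:sum((w*(render(c,boxes,v/[1000,1000,100],z)-m)**2).sum() for c,m,w in masks)
                       ~~~~~~^^^^^^^^^^^^^^^^^^^^^^^^^^^^^
  File "fit.py", line 16, in render
    q=proj(cam,place(b,p,z)); h=cv2.convexHull(np.round((q+.5)*S*16).astype(np.int32))
  File "fit.py", line 6, in proj
    m=bot.camera_model(cam); T=np.linalg.inv(m["world_from_camera"]); P=np.atleast_2d(P)
ValueError: time passes only in moves, steps and waits
```

```bash
sed -i 's/^S=4/S=4\nfrom functools import lru_cache\n@lru_cache(None)\ndef cm(cam): return bot.camera_model(cam)/; s/m=bot.camera_model(cam);/m=cm(cam);/' fit.py
cat >> fit.py <<'E'
def run(name,cam,im,boxes,p0,bg,fgv,excl,z=0):
    R=im[:,:,2].astype(float); a=np.clip((R-bg)/(fgv-bg),0,1); p=np.array(p0)
    for k in range(3):
        r=render(cam,boxes,p,z); roi=cv2.dilate(r,np.ones((11,11)))>0
        inner=cv2.erode(r,np.ones((9,9)))>.99
        w=roi.astype(float); m=np.where(inner,1,a)
        w[cv2.dilate(render(cam,excl,p,z),np.ones((7,7)))>0]=0
        p,f=fit([(cam,m,w)],boxes,p,z)
    print(name,cam,np.round(p,4),round(f,1)); return p
def dr(up,cam,bx,p,col,z=0,k=4):
    for b in bx:
        q=np.round((proj(cam,place(b,p,z))+.5)*k).astype(int)
        for i in range(8):
            for j in range(i):
                if (b[i]!=b[j]).sum()==1: cv2.line(up,tuple(map(int,q[i])),tuple(map(int,q[j])),col,1)
DW=[box(29,39,47,57,20,48),box(-39,-29,-45,-35,20,48),box(-22,22,-118,-106,46,86)]
E
python3 - <<'E'
from fit import *
top=cv2.imread("pics/top0.png"); side=cv2.imread("pics/side0.png")
pc=run("car","top",top,CAR[:1],[.4509,-.1203,.293],38,200,CAR[1:])
ps=run("car","side",side,CAR[:1],[.4496,-.1248,.29],38,190,CAR[1:])
pd=run("dock","top",top,BED,[.464,.19,.064],38,165,[box(-40,40,-165,-70,0,30)])
pds=run("dock","side",side,BED,[.464,.19,.064],38,150,[box(-40,40,-165,-70,0,90),DW[0]])
up=cv2.resize(top,None,fx=4,fy=4,interpolation=cv2.INTER_CUBIC)
dr(up,"top",CAR,pc,(0,0,255));dr(up,"top",BED+DW,pd,(0,0,255))
us=cv2.resize(side,None,fx=4,fy=4,interpolation=cv2.INTER_CUBIC)
dr(us,"side",CAR,ps,(0,0,255));dr(us,"side",BED+DW,pds,(0,0,255));dr(us,"side",BED+DW,pd,(0,255,0));dr(us,"side",CAR,pc,(0,255,0))
cv2.imwrite("pics/ov1.png",up[190*4:268*4,145*4:335*4]);cv2.imwrite("pics/ov2.png",us[175*4:275*4,180*4:290*4])
E
```

```text
car top [ 0.4509 -0.1203  0.293 ] 45.7
car side [ 0.4495 -0.1203  0.2951] 11.9
dock top [0.4647 0.1871 0.0654] 22.7
dock side [0.4688 0.1899 0.1387] 17.5
```

View pics/ov1.png

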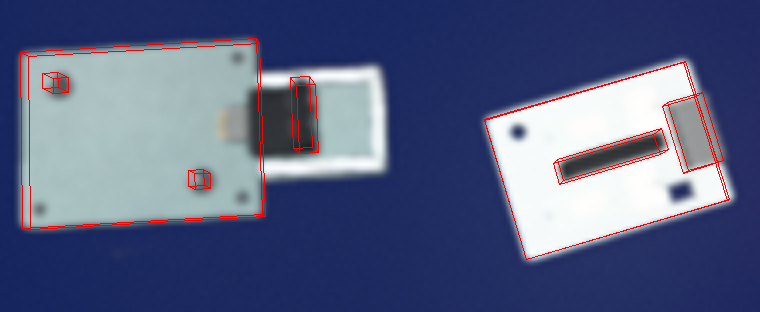

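View pics/ov2.png

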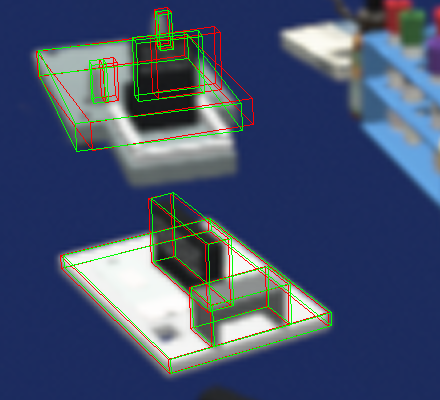

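```bash
cat >> fit.py <<'E'
DOCK=np.array([.4647,.1871,.0654])
def mv(xyz,ang=None,o=None):
    o=o or bot.get_obs(); x,y,z,w=o["tool_rot"]
    a=np.arctan2(2*(x*y+z*w),1-2*(y*y+z*z)); d=np.array(xyz)-o["eef_pos"]; tx=np.array([np.cos(a),np.sin(a)]); ty=np.array([tx[1],-tx[0]])
    yaw=0 if ang is None else np.degrees((a-ang+np.pi)%(2*np.pi)-np.pi)
    print("x %.2f y %.2f z %.2f cm yaw %.2f"%(100*d[:2]@tx,100*d[:2]@ty,-100*d[2],yaw))
def dk(x,y,z): return place(np.array([[x,y,z]])/1000,DOCK)[0]
E
python3 - <<'E'
from fit import *
a=DOCK[2]+np.pi/2
mv([*dk(0,-78,0)[:2],.13],a); print(dk(0,-78,62))
E
```

```text
x 47.91 y -44.45 z 7.97 cm yaw -74.05
[0.46979756 0.10926675 0.062     ]
```

move_arm(motion=[{"x":24,"y":-22,"z":0,"yaw":-37},{"x":24,"y":-22,"z":0,"yaw":-37},{"x":24,"y":-22,"z":0,"yaw":-37},{"x":24,"y":-22,"z":0,"yaw":-37},{"x":47.9,"y":-44.4,"z":0,"yaw":-74},{"x":47.9,"y":-44.4,"z":0,"yaw":-74},{"x":47.9,"y":-44.4,"z":0,"yaw":-74},{"x":47.9,"y":-44.4,"z":0,"yaw":-74},{"x":47.9,"y":-44.4,"z":0,"yaw":-74},{"x":47.9,"y":-44.4,"z":0,"yaw":-74},{"x":47.9,"y":-44.4,"z":0,"yaw":-74},{"x":47.9,"y":-44.4,"z":8,"yaw":-74},{"x":47.9,"y":-44.4,"z":8,"yaw":-74},{"x":47.9,"y":-44.4,"z":8,"yaw":-74}], gripper=-1)

```text
clock: 2.95
eef_pos: [0.4683, 0.1085, 0.1281]
tool_rot: [0.684, 0.73, -0.002, -0.001]
ft_force: [0.8, 0.8, 0.2]
grip_width: -0.0002
grasp_force: 0.0
```

```bash
python3 - <<'E'
from fit import *
mv(dk(0,-78,63),DOCK[2]+np.pi/2); mv(dk(0,-123,63),DOCK[2]+np.pi/2); print(bot.get_obs()["joint_pos"])
E
```

```text
x 0.06 y 0.15 z 6.51 cm yaw -0.03
x -4.44 y 0.15 z 6.51 cm yaw -0.03
[ 2.27776339e-01  2.59450931e-01 -1.90148503e-01  1.12539145e+00
 -4.55711239e-05  1.73365694e+00]
```

Descend, then push along −tool x.

move_arm(motion=[{"z":3.3,"y":0.15},{"z":6.6,"y":0.15},{"z":6.6,"y":0.15},{"z":6.6,"y":0.15,"x":-0.8},{"z":6.6,"y":0.15,"x":-1.4},{"z":6.6,"y":0.15,"x":-1.8},{"z":6.6,"y":0.15,"x":-2.2},{"z":6.6,"y":0.15,"x":-2.6},{"z":6.6,"y":0.15,"x":-3.0},{"z":6.6,"y":0.15,"x":-3.4},{"z":6.6,"y":0.15,"x":-3.8},{"z":6.6,"y":0.15,"x":-4.1},{"z":6.6,"y":0.15,"x":-4.3},{"z":6.6,"y":0.15,"x":-4.3}])

```text
invalid input at $.motion[0]: expected keys x, y, z, yaw
```

```bash
python3 - <<'E'
from fit import *
s=bot.camera("side"); cv2.imwrite("pics/s1.png",cv2.resize(s[150:290,160:310],None,fx=4,fy=4,interpolation=cv2.INTER_CUBIC))
E
```

```text
(no output)
```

View pics/s1.png

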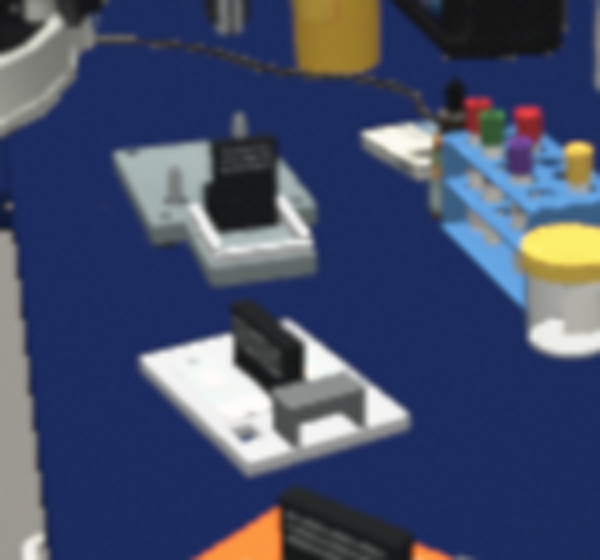

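The move was refused because every row needs all four keys. The picture shows the slide still shut, the tab at (245,175), and the fingertips above the bed at the top edge (228,20).

move_arm(motion=[{"x":0,"y":0.15,"z":3.3,"yaw":0},{"x":0,"y":0.15,"z":6.6,"yaw":0},{"x":0,"y":0.15,"z":6.6,"yaw":0},{"x":-0.8,"y":0.15,"z":6.6,"yaw":0},{"x":-1.4,"y":0.15,"z":6.6,"yaw":0},{"x":-1.8,"y":0.15,"z":6.6,"yaw":0},{"x":-2.2,"y":0.15,"z":6.6,"yaw":0},{"x":-2.6,"y":0.15,"z":6.6,"yaw":0},{"x":-3.0,"y":0.15,"z":6.6,"yaw":0},{"x":-3.4,"y":0.15,"z":6.6,"yaw":0},{"x":-3.8,"y":0.15,"z":6.6,"yaw":0},{"x":-4.1,"y":0.15,"z":6.6,"yaw":0},{"x":-4.3,"y":0.15,"z":6.6,"yaw":0},{"x":-4.3,"y":0.15,"z":6.6,"yaw":0}])

```text
clock: 4.75
eef_pos: [0.4749, 0.0664, 0.0644]
tool_rot: [0.684, 0.73, 0.001, 0.0]
ft_force: [0.5, 3.1, 5.5]
grip_width: 0.0002
grasp_force: 2.7
```

```bash
python3 - <<'E'
from fit import *
o=bot.get_obs(); print(o["ft_force"])
s=bot.camera("side"); cv2.imwrite("pics/s2.png",s)
t=bot.camera("top"); cv2.imwrite("pics/t2.png",t)
k=4; us=cv2.resize(s,None,fx=k,fy=k,interpolation=cv2.INTER_CUBIC)
dr(us,"side",[b-[0,.03,0] for b in DW[2:]],DOCK,(0,255,0)); dr(us,"side",DW[2:],DOCK,(0,0,255))
cv2.imwrite("pics/s2c.png",us[150*4:240*4,170*4:270*4])
E
```

```text
[0.45534902 3.07594255 5.54586426]
```

View pics/s2c.png

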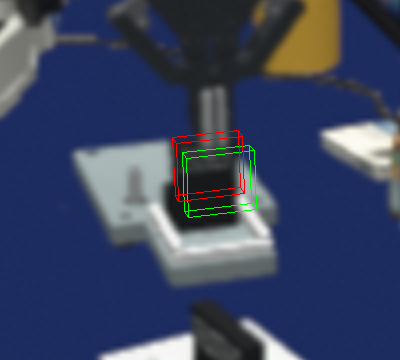

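```bash
python3 - <<'E'
import cv2,numpy as np
A=[cv2.imread(f"pics/{f}.png") for f in("side0","s2")]; B=[cv2.imread(f"pics/{f}.png") for f in("top0","t2")]
c=[cv2.resize(np.clip(i[172:225,195:245]*1.8,0,255).astype(np.uint8),None,fx=7,fy=7,interpolation=cv2.INTER_CUBIC) for i in A]
d=[cv2.resize(np.clip(i[205:245,190:245]*1.6,0,255).astype(np.uint8),(350,225),interpolation=cv2.INTER_CUBIC) for i in B]
cv2.imwrite("pics/cmp.png",np.vstack([np.hstack(c),np.hstack(d)]))
E
```

```text
(no output)
```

View pics/cmp.png

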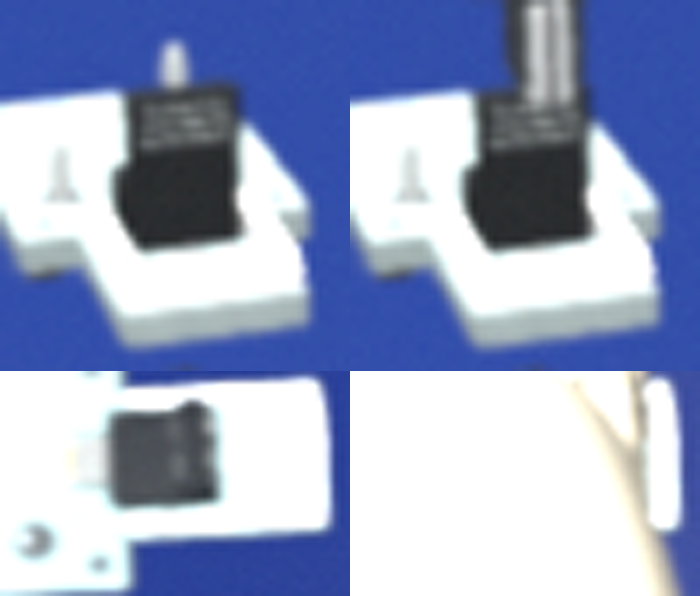

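The tab has not moved, and the fingers overlap its top in the side view. I'll check where the TCP projects.

```bash
python3 - <<'E'
from fit import *
o=bot.get_obs(); print(o["eef_pos"],proj("side",o["eef_pos"]),"tip seen ~(223,187)")
for y in(-112,-142):
  for x in(-22,0,22): print(x,y,proj("side",dk(x,y,86)),proj("side",dk(x,y,46)))
s=cv2.imread("pics/s2.png"); print(s[175:205:2,222,2], s[175:205:2,210,2])
s=cv2.imread("pics/side0.png"); print(s[175:205:2,222,2], s[175:205:2,210,2])
print(o["ft_force"],o["ft_torque"],np.round(o["tau"],2))
E
```

```text
[0.47487826 0.06635713 0.06436707] [[223.2124107  192.52219312]] tip seen ~(223,187)
-22 -112 [[212.9395664 184.5611122]] [[213.61026152 199.00696929]]
0 -112 [[221.24976498 183.65398254]] [[221.81521091 198.03361165]]
22 -112 [[229.47038253 182.75663141]] [[229.93279002 197.0706188 ]]
-22 -142 [[215.44024226 188.25559712]] [[216.09600204 203.01201477]]
0 -142 [[223.94345862 187.30536283]] [[224.48904424 201.99276128]]
22 -142 [[232.35274371 186.36562536]] [[232.79052793 200.98462669]]
[106 106 105 107 105 103  69  71  60  27  23  23  24  23  24] [ 29  29  29  28  30 105 167 170 170 167 149 117 116 150 220]
[28 29 33 44 45 35 57 70 59 28 24 24 22 24 23] [ 29  28  29  28  29 105 167 170 170 167 149 117 116 151 220]
[-1.8418044   3.46026313  4.81421964] [0.62229793 0.03903689 0.00281741] [ -1.33 -34.53  19.58   0.09  -0.86  -0.  ]
```

```bash
python3 - <<'E'
from fit import *
print(proj("side",[.4683,.1085,.1281]),"seen ~(217,158)")
a=cv2.imread("pics/s1.png"); b=cv2.imread("pics/s2.png"); c=cv2.imread("pics/side0.png")
b=cv2.resize(b[150:290,160:310],None,fx=4,fy=4,interpolation=cv2.INTER_CUBIC)
f=lambda i:np.clip(i[0:200,120:360]*1.6,0,255).astype(np.uint8)
cv2.imwrite("pics/cmp2.png",np.hstack([cv2.resize(f(i),None,fx=1.6,fy=1.6) for i in(a,b)]))
E
```

```text
[[217.20174549 164.69427327]] seen ~(217,158)
```

View pics/cmp2.png

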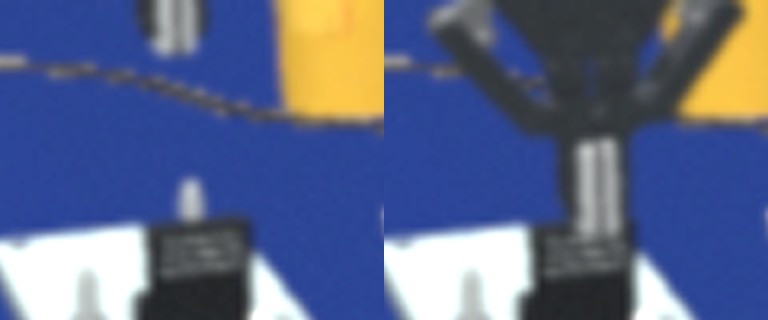

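In both views the visible tips sit about 6 px (15-20 mm) above the reported TCP. So the real fingertips are about 18 mm behind it, and they slid onto the tab's top. I'll lift, go back and push lower.

move_arm(motion=[{"x":0,"y":0,"z":-1.5,"yaw":0},{"x":0,"y":0,"z":-3,"yaw":0},{"x":2.5,"y":0,"z":-3,"yaw":0},{"x":4.8,"y":0,"z":-3,"yaw":0},{"x":4.8,"y":0,"z":-1,"yaw":0},{"x":4.8,"y":0,"z":0.8,"yaw":0},{"x":4.8,"y":0,"z":1.6,"yaw":0},{"x":4.8,"y":0,"z":1.6,"yaw":0},{"x":4.8,"y":0,"z":1.6,"yaw":0}])

```text
clock: 5.98
eef_pos: [0.4715, 0.1137, 0.0482]
tool_rot: [0.684, 0.729, 0.0, 0.0]
ft_force: [0.6, -0.1, 0.5]
grip_width: -0.0003
grasp_force: 0.0
```

```bash
python3 - <<'E'
from fit import *
mv(dk(0,-78,45),DOCK[2]+np.pi/2); mv(dk(0,-123,45),DOCK[2]+np.pi/2)
E
```

```text
x -0.43 y -0.20 z 0.32 cm yaw -0.06
x -4.93 y -0.20 z 0.32 cm yaw -0.06
```

move_arm(motion=[{"x":-0.8,"y":-0.2,"z":0.2,"yaw":0},{"x":-1.4,"y":-0.2,"z":0.2,"yaw":0},{"x":-1.8,"y":-0.2,"z":0.2,"yaw":0},{"x":-2.2,"y":-0.2,"z":0.2,"yaw":0},{"x":-2.6,"y":-0.2,"z":0.2,"yaw":0},{"x":-3.0,"y":-0.2,"z":0.2,"yaw":0},{"x":-3.4,"y":-0.2,"z":0.2,"yaw":0},{"x":-3.8,"y":-0.2,"z":0.2,"yaw":0},{"x":-4.2,"y":-0.2,"z":0.2,"yaw":0},{"x":-4.6,"y":-0.2,"z":0.2,"yaw":0},{"x":-4.8,"y":-0.2,"z":0.2,"yaw":0},{"x":-4.8,"y":-0.2,"z":0.2,"yaw":0}])

```text
clock: 7.48
eef_pos: [0.4721, 0.0655, 0.0457]
tool_rot: [0.684, 0.729, -0.0, 0.0]
ft_force: [0.1, 0.2, 0.2]
grip_width: 0.0003
grasp_force: 0.0
```

```bash
cat >> fit.py <<'E'
def tabpix(s):
    # count of dark rows/cols in side view for tab fit over slide value
    best=[]
    g=s[:,:,2].astype(float)
    for v in np.arange(-4,36,1.):
        b=[box(-22,22,-118-v,-106-v,46,86),box(-22,22,-118-v,-74-v,30,46)]
        r=render("side",b,DOCK); ring=(cv2.dilate(r,np.ones((5,5)))>0)&(r<.5)
        best.append((g[r>.5].mean()-g[ring].mean(),v))
    return sorted(best)[:3]
E
python3 - <<'E'
from fit import *
print(tabpix(cv2.imread("pics/side0.png"))); s=bot.camera("side"); cv2.imwrite("pics/s3.png",s); print(tabpix(s))
s0=cv2.imread("pics/side0.png"); print(s0[180:212:2,216,2],s[180:212:2,216,2])
E
```

```text
[(np.float64(-59.41675065510986), np.float64(9.0)), (np.float64(-59.081917475728154), np.float64(8.0)), (np.float64(-58.70470849910716), np.float64(10.0))]
[(np.float64(-76.03234220135629), np.float64(31.0)), (np.float64(-75.17913310318374), np.float64(30.0)), (np.float64(-74.31486518921514), np.float64(29.0))]
[ 31  32  34  39  50  51  57  25  23  23  24  24  23  26 118 173] [ 32  33  56 104  89  40  38  37  40  43  25  25  24  22  27  66]
```

The slide snapped open: it now fits at about 30 mm and the tool force is zero. Next, the carrier.

```bash
python3 - <<'E'
from fit import *
mv([.4505,-.1203,.11],.293+np.pi/2)
E
```

```text
x -18.42 y -3.36 z -6.43 cm yaw -13.10
```

move_arm(motion=[{"x":0,"y":0,"z":-5,"yaw":0},{"x":0,"y":0,"z":-9,"yaw":0},{"x":-6,"y":-1,"z":-9,"yaw":-4},{"x":-12,"y":-2.2,"z":-9,"yaw":-8},{"x":-18.4,"y":-3.4,"z":-9,"yaw":-13.1},{"x":-18.4,"y":-3.4,"z":-6.5,"yaw":-13.1},{"x":-18.4,"y":-3.4,"z":-6.5,"yaw":-13.1},{"x":-18.4,"y":-3.4,"z":-6.5,"yaw":-13.1}], gripper=0.4)

```text
clock: 8.52
eef_pos: [0.4503, -0.1194, 0.1111]
tool_rot: [0.596, 0.803, 0.0, -0.0]
ft_force: [0.7, -1.0, -0.1]
grip_width: 0.0597
grasp_force: 0.0
```

```bash
python3 - <<'E'
from fit import *
mv([.4507,-.1203,.01],.293+np.pi/2)
s=bot.camera("side"); cv2.imwrite("pics/s4.png",cv2.resize(s[150:310,160:310],None,fx=4,fy=3.7,interpolation=cv2.INTER_CUBIC))
print(proj("side",bot.get_obs()["eef_pos"]))
E
```

```text
x -0.09 y 0.02 z 10.11 cm yaw 0.07
[[225.78835755 201.83428837]]
```

View pics/s4.png

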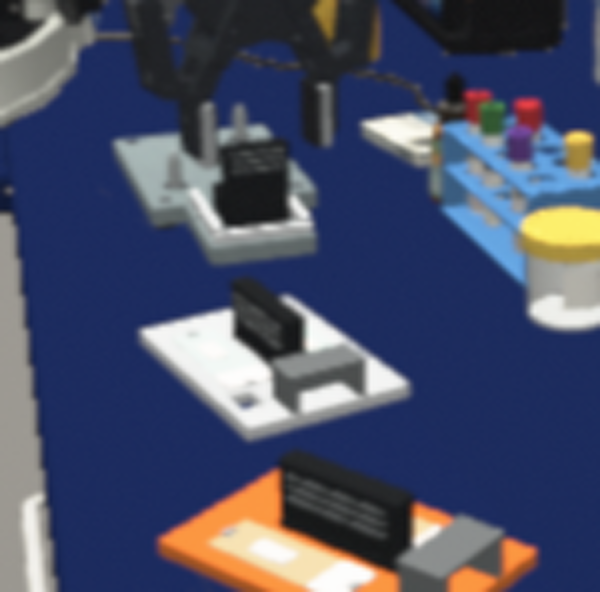

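The side view shows the slide clear, with the tab at (250,180). The open fingertips are at (208,165) and (318,145), centred on the grip but about 11 px above the TCP's projection, which confirms the offset. I'll descend to a reported z of about 3 mm.

move_arm(motion=[{"x":-0.1,"y":0,"z":4,"yaw":0},{"x":-0.1,"y":0,"z":8,"yaw":0},{"x":-0.1,"y":0,"z":9.6,"yaw":0},{"x":-0.1,"y":0,"z":10.4,"yaw":0},{"x":-0.1,"y":0,"z":10.8,"yaw":0},{"x":-0.1,"y":0,"z":10.8,"yaw":0},{"x":-0.1,"y":0,"z":10.8,"yaw":0}])

```text
clock: 9.45
eef_pos: [0.4511, -0.1211, 0.0035]
tool_rot: [0.596, 0.803, 0.0, 0.001]
ft_force: [0.3, 0.2, -0.1]
grip_width: 0.0597
grasp_force: 0.0
```

move_arm(motion=[{"x":0,"y":0,"z":0,"yaw":0},{"x":0,"y":0,"z":0,"yaw":0},{"x":0,"y":0,"z":0,"yaw":0},{"x":0,"y":0,"z":0,"yaw":0},{"x":0,"y":0,"z":0,"yaw":0},{"x":0,"y":0,"z":0,"yaw":0}], gripper=-1)

```text
clock: 10.2
eef_pos: [0.4507, -0.121, 0.0031]
tool_rot: [0.596, 0.803, 0.0, 0.0]
ft_force: [-0.9, 1.5, 5.4]
grip_width: 0.0128
grasp_force: 60.5
```

move_arm(motion=[{"x":0,"y":0,"z":-0.5,"yaw":0},{"x":0,"y":0,"z":-2,"yaw":0},{"x":0,"y":0,"z":-4.5,"yaw":0},{"x":0,"y":0,"z":-7,"yaw":0},{"x":0,"y":0,"z":-9.5,"yaw":0},{"x":0,"y":0,"z":-12,"yaw":0},{"x":0,"y":0,"z":-12,"yaw":0},{"x":0,"y":0,"z":-12,"yaw":0}])

```text
clock: 11.2
eef_pos: [0.4492, -0.1207, 0.1213]
tool_rot: [0.596, 0.803, -0.0, -0.001]
ft_force: [-0.6, 0.5, -4.5]
grip_width: 0.0129
grasp_force: 59.4
```

```bash
python3 - <<'E'
from fit import *
o=bot.get_obs(); print(o["ft_force"],o["ft_torque"],o["grip_width"])
s=bot.camera("side"); cv2.imwrite("pics/s5.png",s)
a=np.arctan2(2*o["tool_rot"][0]*o["tool_rot"][1],1-2*o["tool_rot"][1]**2)-np.pi/2
z=o["eef_pos"][2]-.0031; p=[*o["eef_pos"][:2],a]; print(p,z)
run("car","side",s,CAR[:1],p,38,190,CAR[1:],z)
mv([.4647,.1871,.1235],DOCK[2]+np.pi/2)
us=cv2.resize(s,None,fx=4,fy=4,interpolation=cv2.INTER_CUBIC); dr(us,"side",CAR,p,(0,255,0),z)
cv2.imwrite("pics/s5c.png",us[150*4:260*4,150*4:290*4])
E
```

```text
[-0.64575255  0.47666571 -4.48488179] [ 0.04384759  0.00507368 -0.00807953] 0.012866750611238573
[np.float64(0.4492128090207578), np.float64(-0.12069047030585112), np.float64(0.2931462631180566)] 0.11819645708057454
car side [ 0.4442 -0.1203  0.3043] 113.3
x 29.00 y 10.40 z -0.24 cm yaw 13.05
```

View pics/s5c.png

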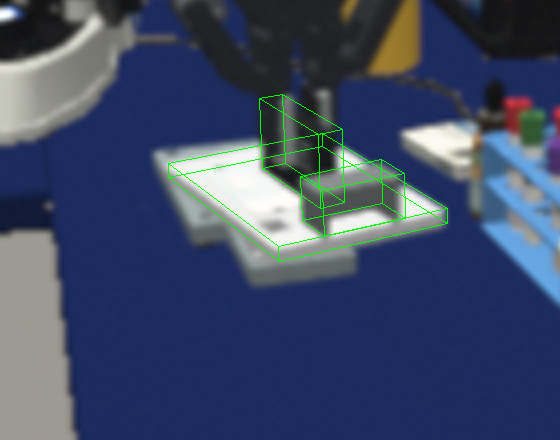

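The side view shows the carrier lifted level in the gripper, outlined well by the model around (300,195). Now I move over the dock.

move_arm(motion=[{"x":5,"y":1.8,"z":0,"yaw":2},{"x":10,"y":3.6,"z":0,"yaw":4},{"x":15,"y":5.4,"z":0,"yaw":7},{"x":20,"y":7.2,"z":0,"yaw":9},{"x":25,"y":9,"z":0,"yaw":11},{"x":28,"y":10,"z":0,"yaw":12.5},{"x":29,"y":10.4,"z":0,"yaw":13},{"x":29,"y":10.4,"z":2,"yaw":13},{"x":29,"y":10.4,"z":4,"yaw":13},{"x":29,"y":10.4,"z":4.5,"yaw":13},{"x":29,"y":10.4,"z":4.5,"yaw":13},{"x":29,"y":10.4,"z":4.5,"yaw":13}])

```text
clock: 12.75
eef_pos: [0.4668, 0.1866, 0.0784]
tool_rot: [0.683, 0.73, 0.001, 0.0]
ft_force: [0.0, 0.1, -3.7]
grip_width: 0.0126
grasp_force: 59.2
```

```bash
python3 - <<'E'
from fit import *
P=[]
for i in range(6):
    s=bot.camera("side"); o=bot.get_obs(); P.append([*o["eef_pos"],np.arctan2(2*o["tool_rot"][0]*o["tool_rot"][1],1-2*o["tool_rot"][1]**2)-np.pi/2])
P=np.array(P); p=P.mean(0); print(P.std(0),p, bot.get_obs()["ft_force"]); cv2.imwrite("pics/s6.png",s)
z=p[2]-.0031
run("car","side",s,CAR[:1],[p[0],p[1],p[3]],38,190,CAR[1:],z)
# dowel localisation in top0/side0
def cyl(x,y): 
    t=np.linspace(0,2*np.pi,16,endpoint=False); f=lambda r,z:np.c_[x+r*np.cos(t),y+r*np.sin(t),0*t+z]
    return np.vstack([f(5,20),f(5,39),f(2,48)])/1000
for cam,f in(("top","top0"),("side","side0")):
    g=cv2.imread(f"pics/{f}.png").astype(float).mean(2)
    for n,x,y in(("A",34,52),("B",-34,-40)):
        b=cyl(x,y); res=[]
        q0=proj(cam,dk(x,y,34))[0]; c,r=np.round(q0).astype(int)
        print(cam,n,"pred mid",np.round(q0,1),"foot",np.round(proj(cam,dk(x,y,20))[0],1),"top",np.round(proj(cam,dk(x,y,48))[0],1))
        print(g[r-6:r+7,c-6:c+7].astype(int).tolist().__str__().replace("], [","\n"),c-6,r-6)
E
```

```text
[1.77844981e-04 3.34114906e-05 1.49779659e-04 1.57574925e-04] [0.46663082 0.18678895 0.07837666 0.06610632] [ 0.1692682   0.45189395 -4.04700757]
car side [0.4649 0.1896 0.0727] 81.5
top A pred mid [158.3 210.1] foot [159.5 210.8] top [156.9 209.4]
[[171, 174, 176, 178, 181, 184, 183, 183, 182, 181, 181, 181, 181
182, 183, 185, 186, 186, 187, 186, 186, 185, 185, 184, 183, 184
182, 183, 184, 184, 186, 185, 185, 184, 183, 184, 184, 185, 184
182, 184, 184, 184, 185, 184, 180, 172, 171, 173, 181, 186, 186
183, 185, 184, 185, 185, 178, 162, 142, 137, 148, 168, 183, 187
184, 185, 185, 186, 186, 174, 142, 112, 103, 117, 148, 175, 185
183, 185, 185, 184, 182, 166, 132, 99, 87, 99, 129, 163, 181
183, 185, 184, 180, 169, 145, 117, 95, 87, 92, 119, 155, 179
183, 183, 184, 180, 161, 132, 107, 96, 90, 98, 123, 156, 180
183, 184, 184, 181, 168, 143, 118, 106, 104, 116, 142, 168, 183
182, 185, 185, 183, 177, 164, 146, 135, 137, 148, 166, 180, 185
183, 185, 186, 186, 185, 182, 176, 171, 172, 175, 181, 184, 185
184, 185, 185, 186, 187, 188, 186, 185, 184, 185, 184, 186, 186]] 152 204
top B pred mid [
[... 1853 characters left out ...]
, 174, 167, 161, 163, 175, 179, 180, 179, 179, 178
178, 177, 176, 168, 152, 143, 148, 166, 176, 179, 179, 179, 177
177, 177, 175, 164, 142, 131, 134, 155, 173, 177, 178, 177, 176
176, 176, 174, 162, 136, 124, 128, 149, 170, 177, 177, 176, 172
174, 174, 173, 161, 133, 121, 127, 148, 169, 175, 175, 172, 157
173, 173, 171, 159, 132, 121, 126, 146, 168, 174, 173, 163, 133
173, 172, 171, 158, 132, 121, 123, 142, 167, 173, 171, 159, 123
173, 172, 168, 155, 132, 121, 121, 136, 161, 170, 170, 158, 121
173, 171, 161, 140, 121, 117, 115, 119, 140, 162, 169, 158, 122
172, 171, 158, 132, 121, 122, 119, 117, 132, 163, 182, 172, 131
172, 171, 165, 156, 149, 147, 146, 148, 162, 192, 220, 210, 156]] 198 189
```

The dowels in both views put the dock about 1 mm nearer in x than the outline fit did. I'll correct x by −2.8 mm and lower onto the dowel tips, watching the force.

move_arm(motion=[{"x":0,"y":-0.28,"z":0.5,"yaw":-0.3},{"x":0,"y":-0.28,"z":1.5,"yaw":-0.3},{"x":0,"y":-0.28,"z":2.2,"yaw":-0.3},{"x":0,"y":-0.28,"z":2.7,"yaw":-0.3},{"x":0,"y":-0.28,"z":3.1,"yaw":-0.3},{"x":0,"y":-0.28,"z":3.4,"yaw":-0.3},{"x":0,"y":-0.28,"z":3.4,"yaw":-0.3}])

```text
clock: 13.92
eef_pos: [0.4632, 0.1865, 0.0436]
tool_rot: [0.681, 0.732, -0.0, -0.0]
ft_force: [0.8, 0.1, -4.4]
grip_width: 0.013
grasp_force: 59.4
```

```bash
python3 - <<'E'
from fit import *
o=bot.get_obs(); print(o["eef_pos"],o["ft_force"],o["ft_torque"])
mv([.4637,.1864,.0231],.07+np.pi/2)
E
```

```text
[0.46322947 0.18649474 0.04356126] [ 0.82220458  0.1190055  -4.37755363] [0.01603123 0.0039802  0.044189  ]
x -0.01 y 0.05 z 2.05 cm yaw 0.09
```

Both tips are in the holes with no contact force. I'll continue down.

move_arm(motion=[{"x":0,"y":0,"z":0.3,"yaw":0},{"x":0,"y":0,"z":0.6,"yaw":0},{"x":0,"y":0,"z":0.9,"yaw":0},{"x":0,"y":0,"z":1.2,"yaw":0},{"x":0,"y":0,"z":1.4,"yaw":0},{"x":0,"y":0,"z":1.4,"yaw":0}])

```text
clock: 14.68
eef_pos: [0.4633, 0.1865, 0.0295]
tool_rot: [0.681, 0.732, -0.0, -0.0]
ft_force: [0.6, -0.4, -3.5]
grip_width: 0.013
grasp_force: 59.4
```

move_arm(motion=[{"x":0,"y":0,"z":0.2,"yaw":0},{"x":0,"y":0,"z":0.4,"yaw":0},{"x":0,"y":0,"z":0.5,"yaw":0},{"x":0,"y":0,"z":0.6,"yaw":0},{"x":0,"y":0,"z":0.6,"yaw":0}])

```text
clock: 15.3
eef_pos: [0.4633, 0.1865, 0.0236]
tool_rot: [0.681, 0.732, -0.0, 0.0]
ft_force: [0.6, 0.1, -3.6]
grip_width: 0.0129
grasp_force: 59.4
```

move_arm(motion=[{"x":0,"y":0,"z":0.05,"yaw":0},{"x":0,"y":0,"z":0.1,"yaw":0},{"x":0,"y":0,"z":0.1,"yaw":0}])

```text
clock: 15.68
eef_pos: [0.4633, 0.1865, 0.0231]
tool_rot: [0.681, 0.732, 0.0, 0.0]
ft_force: [-1.7, -0.3, 0.6]
grip_width: 0.0126
grasp_force: 60.0
```

The carrier is seated. I release and lift.

move_arm(motion=[{"x":0,"y":0,"z":0,"yaw":0},{"x":0,"y":0,"z":0,"yaw":0},{"x":0,"y":0,"z":0,"yaw":0},{"x":0,"y":0,"z":0,"yaw":0},{"x":0,"y":0,"z":-2,"yaw":0},{"x":0,"y":0,"z":-5,"yaw":0},{"x":0,"y":0,"z":-9,"yaw":0},{"x":0,"y":0,"z":-12,"yaw":0},{"x":0,"y":0,"z":-12,"yaw":0}], gripper=0.4)

```text
clock: 16.8
eef_pos: [0.4653, 0.1873, 0.1454]
tool_rot: [0.681, 0.732, 0.003, 0.001]
ft_force: [0.6, 0.5, 0.8]
grip_width: 0.0598
grasp_force: 0.0
```

```bash
python3 - <<'E'
from fit import *
s=bot.camera("side"); cv2.imwrite("pics/s7.png",s); p=run("car","side",s,CAR[:1],[.4633,.1865,.07],38,190,CAR[1:],.02)
p2=run("car","side",s,CAR[:1],[.4633,.1865,.07],38,190,CAR[1:],.026)
print(tabpix(s)); mv([*dk(0,-175,0)[:2],.045],DOCK[2]+np.pi/2)
E
```

```text
car side [ 0.449   0.2093 -0.274 ] 128.2
car side [ 0.4464  0.1762 -0.1461] 126.3
[(np.float64(-75.07369732800092), np.float64(31.0)), (np.float64(-74.1873058270819), np.float64(32.0)), (np.float64(-74.05718332300611), np.float64(30.0))]
x -17.48 y -0.04 z 9.86 cm yaw 0.35
```

move_arm(motion=[{"x":-6,"y":0,"z":0,"yaw":0},{"x":-12,"y":0,"z":0,"yaw":0},{"x":-17.5,"y":0,"z":0,"yaw":0},{"x":-17.5,"y":0,"z":4,"yaw":0},{"x":-17.5,"y":0,"z":8,"yaw":0},{"x":-17.5,"y":0,"z":9.9,"yaw":0},{"x":-17.5,"y":0,"z":9.9,"yaw":0},{"x":-17.5,"y":0,"z":9.9,"yaw":0}], gripper=-1)

```text
clock: 17.85
eef_pos: [0.4758, 0.012, 0.0437]
tool_rot: [0.681, 0.732, -0.0, -0.0]
ft_force: [-0.1, 0.6, -0.2]
grip_width: 0.0003
grasp_force: 0.0
```

```bash
python3 - <<'E'
from fit import *
o=bot.get_obs(); print(o["eef_pos"],o["ft_force"]); mv([*dk(0,-129,0)[:2],.045])
E
```

```text
[0.47584368 0.01203402 0.04370434] [-0.09290465  0.62171519 -0.16064309]
x 4.64 y 0.06 z -0.13 cm yaw 0.00
```

move_arm(motion=[{"x":0.8,"y":0,"z":0,"yaw":0},{"x":1.4,"y":0,"z":0,"yaw":0},{"x":1.8,"y":0,"z":0,"yaw":0},{"x":2.2,"y":0,"z":0,"yaw":0},{"x":2.6,"y":0,"z":0,"yaw":0},{"x":3.0,"y":0,"z":0,"yaw":0},{"x":3.4,"y":0,"z":0,"yaw":0},{"x":3.8,"y":0,"z":0,"yaw":0},{"x":4.1,"y":0,"z":0,"yaw":0},{"x":4.3,"y":0,"z":0,"yaw":0},{"x":4.4,"y":0,"z":0,"yaw":0},{"x":4.4,"y":0,"z":0,"yaw":0}])

```text
clock: 19.35
eef_pos: [0.4726, 0.056, 0.0436]
tool_rot: [0.681, 0.732, -0.0, -0.0]
ft_force: [0.0, 0.2, 0.3]
grip_width: 0.0002
grasp_force: 0.0
```

```bash
python3 - <<'E'
from fit import *
print(bot.get_obs()["ft_force"]);s=bot.camera("side"); print(tabpix(s)); s0=cv2.imread("pics/side0.png")
E
```

```text
[0.02699162 0.21182686 0.33651365]
[(np.float64(-44.549019607843135), np.float64(0.0)), (np.float64(-44.06821006025291), np.float64(10.0)), (np.float64(-43.62679425837321), np.float64(12.0))]
```

move_arm(motion=[{"x":0.1,"y":0,"z":0,"yaw":0},{"x":0.2,"y":0,"z":0,"yaw":0},{"x":0.3,"y":0,"z":0,"yaw":0},{"x":0.3,"y":0,"z":0,"yaw":0}])

```text
clock: 19.9
eef_pos: [0.4725, 0.0589, 0.0437]
tool_rot: [0.681, 0.732, 0.0, 0.0]
ft_force: [0.6, 0.6, 0.6]
grip_width: -0.0002
grasp_force: 0.0
```

move_arm(motion=[{"x":0.1,"y":0,"z":0,"yaw":0},{"x":0.2,"y":0,"z":0,"yaw":0},{"x":0.2,"y":0,"z":0,"yaw":0}])

```text
clock: 20.27
eef_pos: [0.4723, 0.0604, 0.0437]
tool_rot: [0.681, 0.732, -0.0, 0.0]
ft_force: [-0.1, -2.8, -0.1]
grip_width: 0.0002
grasp_force: 1.1
```

move_arm(motion=[{"x":0.1,"y":0,"z":0,"yaw":0},{"x":0.2,"y":0,"z":0,"yaw":0},{"x":0.2,"y":0,"z":0,"yaw":0}])

```text
clock: 20.65
eef_pos: [0.4723, 0.0604, 0.0438]
tool_rot: [0.682, 0.731, -0.002, 0.002]
ft_force: [-0.9, -7.7, 1.1]
grip_width: -0.0001
grasp_force: 4.3
```

The slide is hard against its stop, so it is home. I retreat clear of the view and check from the top.

move_arm(motion=[{"x":-1,"y":0,"z":0,"yaw":0},{"x":-3,"y":0,"z":0,"yaw":0},{"x":-4,"y":0,"z":-5,"yaw":0},{"x":-6,"y":0,"z":-10,"yaw":0},{"x":-6,"y":0,"z":-16,"yaw":0},{"x":-12,"y":-4,"z":-16,"yaw":0},{"x":-18,"y":-8,"z":-16,"yaw":0},{"x":-24,"y":-12,"z":-16,"yaw":0},{"x":-30,"y":-16,"z":-16,"yaw":0},{"x":-36,"y":-18,"z":-16,"yaw":0},{"x":-40,"y":-18,"z":-16,"yaw":0},{"x":-40,"y":-18,"z":-16,"yaw":0}])

```text
clock: 22.15
eef_pos: [0.3204, -0.352, 0.2035]
tool_rot: [0.683, 0.73, 0.0, 0.0]
ft_force: [-0.2, -0.1, 0.2]
grip_width: 0.0002
grasp_force: 0.0
```

```bash
python3 - <<'E'
from fit import *
t=bot.camera("top"); s=bot.camera("side"); cv2.imwrite("pics/t9.png",t); cv2.imwrite("pics/s9.png",s)
# white plate brighter than grey bed
run("car","top",t,CAR[:1],[.4635,.187,.07],185,228,CAR[1:],.02)
print("bed/plate",t[235,165,2],t[222,180,2])
for n,im in(("top",t),("side",s)):
    for k in("carrier","plug_tab"): print(n,k,[(round(d["score"],2),np.round(d["centre"],1).tolist()) for d in bot.cut_out(n,k)[:3]])
print("pred plug_tab",proj("top",dk(0,-112,80)),proj("side",dk(0,-112,66)))
t0=cv2.imread("pics/top0.png").astype(int)
# slide position: tab column profile, before and after
print(t0[222,205:240,2]);print(t[222,205:240,2])
a=cv2.imread("pics/side0.png"); print(a[178:208:2,216,2],s[178:208:2,216,2])
d=np.abs(t.astype(int)-t0).max(2)>40; n,l,st,c=cv2.connectedComponentsWithStats(d.astype(np.uint8)); print([(x[:5].tolist()) for x in st[1:] if x[4]>15])
E
```

```text
car top [0.4648 0.1871 0.0706] 28.4
bed/plate 247 60
top carrier [(0.94, [233.2, 372.8]), (0.8, [222.9, 179.8])]
top plug_tab [(0.79, [222.3, 217.1]), (0.29, [225.0, 181.4])]
side carrier [(0.67, [190.0, 206.8]), (0.6, [298.1, 250.3])]
side plug_tab [(0.57, [195.4, 219.4])]
pred plug_tab [[220.01662959 217.61572242]] [[221.53422787 190.88804444]]
[146 124  85  56  48  48  49  50  49  49  50  54  62  63  53  44  47  57
  80 119 155 170 173 171 170 169 169 171 171 172 172 172 186 221 238]
[141 110  79  61  54  55  54  54  54  54  55  58  65  67  56  49  49  57
  79 119 156 171 173 172 170 169 170 171 171 172 172 171 186 222 238]
[29 31 32 34 39 50 51 57 25 23 23 24 24 23 26] [29 33 56 72 39 50 52 58 26 23 24 24 24 23 25]
[[152, 203, 56, 41, 1765], [265, 204, 64, 52, 2144], [416, 255, 96, 129, 6605], [458, 288, 18, 30, 54], [509, 354, 3, 10, 21], [216, 374, 46, 10, 296]]
```

The carrier fits within 1 mm of the bed's centre, the slide profile matches home, and nothing else moved except the arm.

```bash
python3 -c "
from workcell import bot
print(bot.job_done())"
```

```text
the job is handed in; nothing more can be done
None
```

The job is handed in at about 22 s: I drew the slide open, seated the carrier flat over both dowels and pushed the plug home against its stop; my first push slid up onto the tab without moving it, and the final camera check showed nothing else had moved.

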